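Key the portioning disc into the praline filling head

TASK

Seat the blue portioning disc on the praline filling head: with the fingers shut, push its white stud round with a fingertip until the notch in the rim stands over the red locating pin, then press the disc down until it is fully home over the pin, and move clear. Only push and press: do not pinch the stud, and leave the cups, nozzle, jar, tin and tools where they are.

Things in the scene. Friction and masses are not known exactly. Their poses are not given: they have to be found in the camera images.
- head: the filling head, a fixed grey drum 168 mm across, 34 mm high, on a fixed shallow tray (220 x 320 mm, rim 12 mm high). Origin under the drum's centre, on the disc's axis; z up; its x axis points level from the centre towards the red pin. The blue disc slides and turns on its spindle and cannot come off: raised, the disc's top face is 55 mm above this origin; fully home 45 mm.
- pin (a point): top of the red locating pin: round, 9 mm thick, lying level and radially on the drum, from 56 to 82 mm from the centre, its top 43 mm above the head's origin; the outer end sits in a red block (16 mm wide) that shows beyond the disc's edge. This point is 63 mm from the centre.
- notch (a point): mouth of the notch in the disc's rim, at the disc's top face, 63 mm from the centre. The notch is 16 mm wide, cut through, and runs from 50 mm out to the edge at 70 mm: 3.5 mm play on each side of the pin. A yellow line is painted along each side of it.
- stud (a point): centre of the top of the white round stud fixed on the disc, 16 mm thick, rising 18 mm above the disc's top face, 48 mm from the centre, exactly opposite the notch. Pushing it sideways with about 1 to 2 N turns the disc; it stays where it is left.
- hub (a point): centre of the top of the steel boss in the middle of the blue disc, on its axis: a good place to press. The disc is 140 mm across and 10 mm thick; the boss is 28 mm wide and stands 6 mm above the disc's top face.
- disc (a joint): turn of the disc, rad, positive anticlockwise seen from above. 0 (or any whole turn, 2 pi) is the keyed position, notch over pin. It starts 0.6 to 5.7, raised; it turns freely either way past 0 while raised. About 0.05 either way of the keyed position still lets it down.
- seat (a joint): how far the disc has been pressed down, m: 0 raised (start), 0.010 fully home. A tight O-ring holds it at any height; it moves down under about 5 N, a little more if pressed fast. Off the keyed position it stops on the pin at 0.002 to 0.0035.
- cup_a: white espresso cup, 56 mm wide, 55 mm high, standing on the tray; origin under its centre; not to be disturbed
- nozzle: steel piping nozzle, a cone 32 mm wide, 40 mm high, standing on the tray; origin under its centre; not to be disturbed
- cup_b: white espresso cup, 56 mm wide, 55 mm high, to the robot's left; origin under its centre; not to be disturbed
- jar: amber glass jar with white cap, 64 mm wide, 90 mm high, to the robot's left; origin under its centre; not to be disturbed
- tin: red tin with a paper label, 68 mm wide, 80 mm high, to the robot's left; origin under its centre; not to be disturbed
- scraper: spatula with black handle, 240 mm long, lying to the robot's right; not to be disturbed
- brush: brush with wooden handle, 200 mm long, lying to the robot's right; not to be disturbed

How it is judged (in metres and radians):
At the end, for the whole second after the job is handed in: The notch is over the pin (within 6 mm), the disc is pressed at least 8 of its 10 mm down and does not turn (horizontal distance between notch and pin below 0.006 m and value of joint seat above 0.008 m and velocity of joint disc between -0.05 and 0.05 rad/s); the robot touches nothing.
It fails at once if the stud is taken between the fingers (horizontal distance between the grasp point and stud below 0.008 m and z of the grasp point in the frame of stud below 0.014 m).
It fails at once if a bystander is lifted, carried or shoved more than 25 mm (distance of any of cup_a, nozzle, cup_b, jar, tin, scraper, brush from where it was at the start of the episode above 0.025 m).
It also fails if it takes over 51 s, if anything falls off the work surface, if the arm or the gripper's body presses on something with over 40 N, if the wrist force passes 120 N, or if a joint passes its speed limit or range.

ROBOT

A 6-joint arm with a two-finger parallel gripper is mounted at the origin on the work surface. World frame = base frame: x ahead of the robot, y to its left, z up, the work surface at z = 0. Lengths are in m, angles in degrees, forces in N, time in s.
With the tool pointing down it reaches from about 0.325 to 1 m from the base axis. Payload 5.1 kg.
Tool frame: the origin (TCP) lies between the finger pads; the fingertips stand 11 mm ahead of it and the grasp point (between the pads) lies 8 mm behind it; z points along the fingers, x is the direction in which the jaws open and shut, and the axes are right-handed (so a half turn about z gives the same grasp; the last joint's range is limited). The gripper opens to 85 mm and grips with 20 to 120 N. Pads are 22 mm wide; open, the fingers measure 114 mm over their backs; the gripper's body (76 mm by 85 mm) begins 54 mm behind the grasp point. The pads swing forward as they close: fully open they stand 13 mm farther back than shut.
Start: joints at [-81.051, 7.093, 94.555, -0, 78.352, -4.733], TCP at [0.154, -0.632, 0.218] pointing down, gripper open.
Joint ranges: [-149.61, 149.61], [-58.7, 133.49], [1.44, 155.28], [-77.14, 257.14], [18.33, 153.61], [-166.67, 166.67]. Speed limits (degrees/s): [147.25, 147.25, 180, 180, 180, 180].

INTERFACE

Orientations are given as [roll, pitch, yaw] about the fixed x, y, z axes, in that order (R = Rz(yaw) Ry(pitch) Rx(roll)).
In Python, from bench import r, kinematics, status, cams, sign_off gives the robot as it stands. Calls block until the motion is done:
- r.move_ptp(position, orientation): joint-space move of the TCP to a pose.
- r.servo_line(position, frame=None, speed=0.15): straight line of the TCP; frame=None keeps the orientation; speed is the mean speed in m/s.
- r.movej(angles): joint-space move.
- r.open_jaws() and r.clamp(force=None): open the fingers fully, or close them until they stop; force is the grip in N (None keeps the last).
- r.dwell(seconds).
- kinematics.ik(position, orientation): joint angles nearest the present ones, or None.
- status.state(): the state.
- cams.grab_frame(name): name is "scene" or "side" or "wrist"; returns a dict with "img" (480x640x3 uint8, red, green, blue), "intrinsics" (3x3 intrinsics, pixels), "position" and "rotation" of the camera in the world; the wrist camera has in their place "T_tool_cam" (4x4, takes a point from camera to tool coordinates, whose origin is the TCP and whose axes are the tool frame's). Camera axes: x right, y up, looking along -z (the intrinsics and any distortion apply to the point x, -y, -z); pixel columns grow to the right and rows downward; lengths in m; the calibration is good to about 2 mm. A picture is of the moment at which its call begins: read the wrist's pose just before it. There is no depth.
A pose or a line that the arm cannot do raises r.IKError and nothing moves.
- sign_off(): hands the job in, once; it reports no verdict.
The state is a dict: "clock": time; "joint_pos": joint angles; "joint_vel": joint speeds; "tau": joint torques, N m; "eef_pos": TCP position; "tool_rot": TCP orientation; "ft_force": force on the tool from outside, world axes, zero at the start; "ft_torque": the same for the moment, N m; "opening": finger opening in m.
Only numpy, scipy, OpenCV 4.12 (cv2) and the standard library are available. Lean on these libraries where they do the work, as an engineer would, in place of code of your own. Each camera call takes 0.05 s, during which the arm holds its last target. There are 200 camera calls.

## Working session

There is one attempt and no reset: what is moved stays moved. The work goes in short steps, each a Python script; the robot and the scene stay as the last script left them, time stands still between calls to the robot, and variables do not carry over. Pictures are saved under pics/ and viewed, about 8 in all and at most 12, crops included, and the job is handed in when it is done.

```bash
ls; mkdir -p pics; python3 - <<'E'
from bench import r, kinematics, status, cams
import cv2,numpy as np
s=status.state(); print(s)
for n in ["scene","side"]:
    f=cams.grab_frame(n); cv2.imwrite(f"pics/{n}0.png",f["img"][:,:,::-1])
    print(n,{k:np.round(v,4).tolist() for k,v in f.items() if k!="img"})
E
```

```text
pics
{'clock': 0.0, 'joint_pos': array([-8.10491165e+01,  7.13411922e+00,  9.46313237e+01,  1.00785682e-03,
        7.83513655e+01, -4.73193342e+00]), 'joint_vel': array([ 0.01326421,  0.02385235,  0.09973145, -0.02758037,  0.04118343,
        0.11341986]), 'tau': array([-2.97428860e-04, -4.23615110e+01, -3.65451944e+01, -9.51652146e-05,
        7.04191625e-03,  1.99355242e-06]), 'eef_pos': array([ 0.15364384, -0.63094832,  0.21697445]), 'tool_rot': array([-1.79989381e+02,  1.16328960e-01, -7.63173768e+01]), 'ft_force': array([-0.28555689, -0.20972942, -0.51797445]), 'ft_torque': array([-0.02942561, -0.0123831 , -0.03922495]), 'opening': 0.08564097455049796}
scene {'intrinsics': [[483.092, 0.0, 314.9141], [0.0, 483.092, 236.471], [0.0, 0.0, 1.0]], 'position': [1.4522, -0.6327, 0.7661], 'rotation': [58.813, -0.7567, 56.2565]}
side {'intrinsics': [[520.0472, 0.0, 320.168], [0.0, 520.0472, 241.7004], [0.0, 0.0, 1.0]], 'position': [0.2337, 0.9718, 1.0793], 'rotation': [46.1983, -0.0457, -161.961]}
```

View pics/scene0.png

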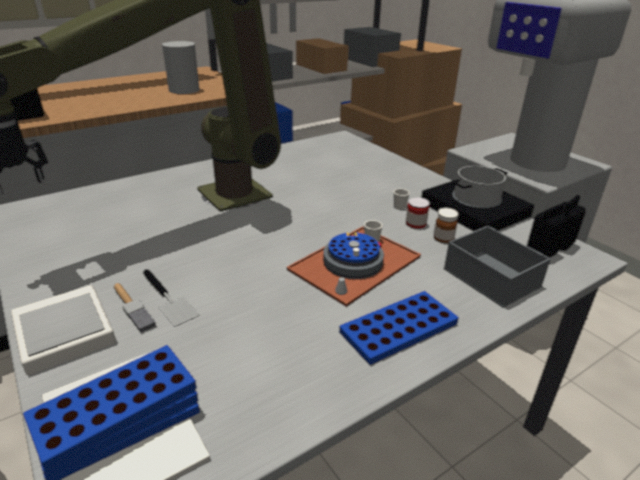

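View pics/side0.png

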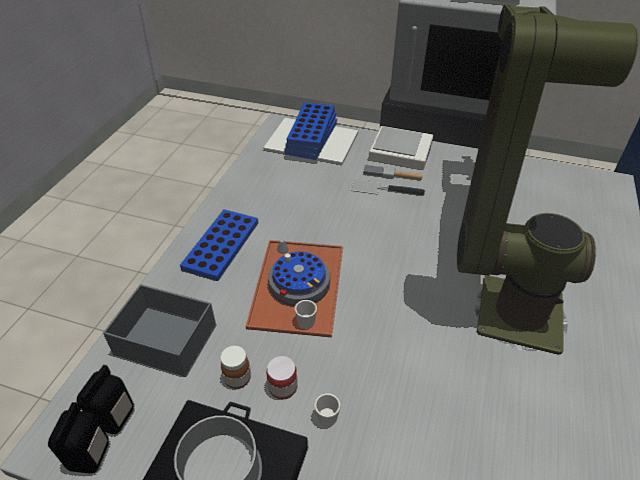

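Scene view: disc hub at about (353,243), nozzle (341,286), cup_a (373,230). Side view: hub at about (299,269), stud (288,256), notch lines (313,281), red pin block (284,292), cup_a (306,313) and nozzle (283,246). Next I'll localise the hub and take a wrist view from above.

```bash
cat >h.py <<'E'
from bench import r, kinematics, status, cams, sign_off
import cv2, numpy as np
from scipy.spatial.transform import Rotation as Ro
def shot(name, fn=None):
    s=status.state(); f=cams.grab_frame(name)
    if fn: cv2.imwrite(f"pics/{fn}.png", f["img"][:,:,::-1])
    if name=="wrist":
        T=np.eye(4); T[:3,:3]=Ro.from_euler("xyz",s["tool_rot"],degrees=True).as_matrix(); T[:3,3]=s["eef_pos"]
        T=T@np.array(f["T_tool_cam"]); f["R"],f["p"]=T[:3,:3],T[:3,3]
    else:
        f["R"]=Ro.from_euler("xyz",f["rotation"],degrees=True).as_matrix(); f["p"]=np.array(f["position"])
    return f
def on_plane(f,uv,z):
    d=np.linalg.inv(f["intrinsics"])@[uv[0],uv[1],1]; d=f["R"]@(d*[1,-1,-1])
    return f["p"]+d*(z-f["p"][2])/d[2]
E
python3 - <<'E'
from h import *
np.set_printoptions(precision=4,suppress=True)
S=shot("side"); C=shot("scene")
print("hub",on_plane(S,(299,268),.063),on_plane(C,(353,243),.063))
print("stud",on_plane(S,(288,256),.075)); print("notch",on_plane(S,(313,281),.057)); print("pin",on_plane(S,(284,292),.043))
print("cup",on_plane(S,(306,305),.055),"noz",on_plane(S,(283,246),.03))
f=cams.grab_frame("wrist"); print(f["T_tool_cam"],f["intrinsics"],f.keys())
E
```

```text
hub [0.5835 0.0785 0.063 ] [0.5767 0.0896 0.063 ]
stud [0.6228 0.0562 0.075 ]
notch [0.5347 0.106  0.057 ]
pin [0.5986 0.1542 0.043 ]
cup [0.5262 0.1867 0.055 ] noz [ 0.6683 -0.0183  0.03  ]
[[ 1.     -0.0001  0.0001  0.0002]
 [-0.0001 -0.9608 -0.2772 -0.0703]
 [ 0.0001  0.2772 -0.9608 -0.1572]
 [ 0.      0.      0.      1.    ]] [[398.4839   0.     320.3256]
 [  0.     398.4839 237.7338]
 [  0.       0.       1.    ]] dict_keys(['img', 'intrinsics', 'T_tool_cam'])
```

```bash
python3 - <<'E'
from h import *
np.set_printoptions(precision=4,suppress=True)
r.move_ptp([.58,.115,.24],[180,0,0]); r.clamp(20)
s=status.state(); print(s["clock"],s["eef_pos"],s["tool_rot"],s["opening"],s["ft_force"])
f=shot("wrist"); im=f["img"][:,:,::-1]; cv2.imwrite("pics/w1.png",im)
E
```

```text
4.0333 [0.58  0.115 0.24 ] [-179.9984   -0.0024    0.0047] 0.0001421599161056535 [-0.4796 -0.1412 -1.0755]
```

View pics/w1.png

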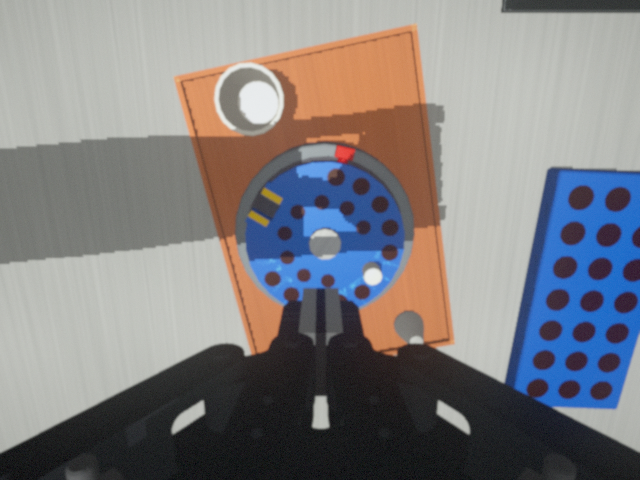

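Wrist view: hub at (325,243), stud top (373,275), notch mouth about (265,207), red block (345,153), nozzle (409,325), cup_a rim (250,98).

```bash
cat >>h.py <<'E'
def ang(a,b): d=np.array(b)[:2]-np.array(a)[:2]; return np.degrees(np.arctan2(d[1],d[0])), np.linalg.norm(d)
E
python3 - <<'E'
from h import *
np.set_printoptions(precision=4,suppress=True)
f=shot("wrist"); z0=.003
im=f["img"].astype(int); R,G,B=im[...,0],im[...,1],im[...,2]
def cen(m,x0,x1,y0,y1):
    y,x=np.nonzero(m[y0:y1,x0:x1]); return x.mean()+x0,y.mean()+y0,len(x)
red=cen((R>170)&(G<70)&(B<70),325,365,140,166)
yel=cen((R>120)&(G>100)&(B<110)&(R-B>50),240,290,180,235)
st=cen((R>190)&(G>190)&(B>190),355,390,258,290)
print(red,yel,st)
ys,xs=np.nonzero(((B>R+40)&(B>G+20))[150:330,235:420]); 
hub=on_plane(f,(325,243),z0+.061)
pin=on_plane(f,red[:2],z0+.045); no=on_plane(f,yel[:2],z0+.055); su=on_plane(f,st[:2],z0+.073)
print("hub",hub,"pin",pin,ang(hub,pin),"notch",no,ang(hub,no),"stud",su,ang(hub,su))
print("noz tip",on_plane(f,(409,318),.04),"base",on_plane(f,(409,325),.003),"cup",on_plane(f,(250,98),.055))
E
```

```text
(np.float64(346.0), np.float64(153.8314606741573), 89) (np.float64(264.60674157303373), np.float64(206.40074906367042), 267) (np.float64(372.49122807017545), np.float64(276.219298245614), 228)
hub [0.5841 0.0843 0.064 ] pin [0.6021 0.1595 0.048 ] (np.float64(76.55504667808631), np.float64(0.07738490641063284)) notch [0.5318 0.1156 0.058 ] (np.float64(149.11808520803177), np.float64(0.06100275212875113)) stud [0.6251 0.0579 0.076 ] (np.float64(-32.73965308836788), np.float64(0.048671764762502644))
noz tip [ 0.6679 -0.0007  0.04  ] base [ 0.6776 -0.0284  0.003 ] cup [0.523  0.2045 0.055 ]
```

Radii check out: notch 61, stud 48.7, block 77 mm. Heights and the opposite stud/notch angles also agree to about 2°. The pin is at 76.6° and the stud must go clockwise from about −32° to −103.4°. I'll sweep the shut fingers along the arc and stop short for a check.

```bash
cat >>h.py <<'E'
HUB=np.array([.5841,.0843]); Z=.079
def pose(phi,rad=.043,z=Z):
    a=np.radians(phi); return [*(HUB+rad*np.array([np.cos(a),np.sin(a)])),z],[180,0,phi+90]
def sweep(phis,rad=.043,speed=.06):
    for p in phis:
        r.servo_line(*pose(p,rad),speed=speed); s=status.state(); a=np.radians(p)
        F=s["ft_force"]; print("%.1f t=%.2f Ftan=%.2f Fz=%.2f"%(p,s["clock"],F[0]*-np.sin(a)+F[1]*np.cos(a),F[2]))
E
python3 - <<'E'
from h import *
p,o=pose(14); r.move_ptp([*p[:2],.13],o); r.servo_line(p,o)
sweep([8,2,-4,-10,-20,-30,-40,-50,-60])
shot("wrist","w2")
E
```

```text
8.0 t=6.51 Ftan=0.17 Fz=0.96
2.0 t=6.77 Ftan=-0.26 Fz=0.27
-4.0 t=7.03 Ftan=-0.92 Fz=-0.17
-10.0 t=7.28 Ftan=-0.15 Fz=0.14
-20.0 t=7.61 Ftan=0.75 Fz=-0.29
-30.0 t=7.93 Ftan=-0.02 Fz=-0.06
-40.0 t=8.26 Ftan=-0.57 Fz=-0.42
-50.0 t=8.58 Ftan=0.52 Fz=-0.00
-60.0 t=8.91 Ftan=-0.50 Fz=-0.08
```

View pics/w2.png

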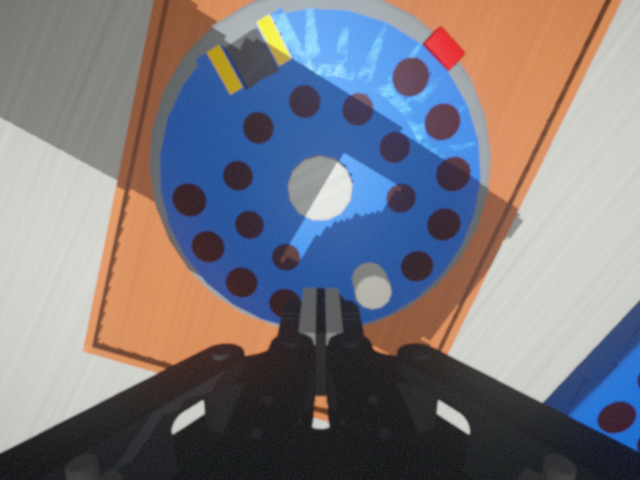

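The stud at (372,285) now lies on the far side of the fingers, and the notch (248,57) to pin block (444,47) gap has hardly changed. The fingertip may have passed over the stud without turning the disc. I'll check positions and heights.

```bash
python3 - <<'E'
from h import *
np.set_printoptions(precision=4,suppress=True)
s=status.state(); print(s["eef_pos"],s["tool_rot"],s["opening"],s["ft_force"])
f=shot("wrist")
for z0 in (-.005,.003,.012,.02):
    h=on_plane(f,(320,188),z0+.061); print(z0,h,"stud",on_plane(f,(373,293),z0+.073),ang(h,on_plane(f,(373,293),z0+.073)),"pin",ang(h,on_plane(f,(444,47),z0+.045)),"notch",ang(h,on_plane(f,(248,57),z0+.055)),
  "discdia",np.linalg.norm(on_plane(f,(162,160),z0+.055)-on_plane(f,(481,160),z0+.055)))
E
```

```text
[0.6059 0.0473 0.0791] [179.9953  -0.025   30.2348] 9.29266316103646e-05 [ 0.8093  0.1682 -0.4324]
-0.005 [0.5847 0.0832 0.056 ] stud [0.629  0.0553 0.068 ] (np.float64(-32.1648202458215), np.float64(0.05238529060867474)) pin (np.float64(77.87660897468321), np.float64(0.08294250205551527)) notch (np.float64(149.3182902791706), np.float64(0.0637032682916587)) discdia 0.1469638290719298
0.003 [0.584  0.0843 0.064 ] stud [0.6262 0.0578 0.076 ] (np.float64(-32.11668409376099), np.float64(0.04981509163716159)) pin (np.float64(77.82634788319588), np.float64(0.07948601574366296)) notch (np.float64(149.33694167780615), np.float64(0.06093210440770437)) discdia 0.14065313928404805
0.012 [0.5833 0.0855 0.073 ] stud [0.6231 0.0606 0.085 ] (np.float64(-32.056227822628834), np.float64(0.04692366471415469)) pin (np.float64(77.76431044077626), np.float64(0.07559754885871356)) notch (np.float64(149.3600617118369), np.float64(0.05781455354238301)) discdia 0.13355361327268103
0.02 [0.5827 0.0866 0.081 ] stud [0.6203 0.0631 0.093 ] (np.float64(-31.995871702235277), np.float64(0.04435355670830021)) pin (np.float64(77.70355171879325), np.float64(0.0721412158286757)) notch (np.float64(149.38281147210384), np.float64(0.055043405966153966)) discdia 0.12724292348479938
```

```bash
python3 - <<'E'
from h import *
out=[]
s=status.state()
for n in ("scene","side"):
    f=shot(n); K=np.array(f["intrinsics"])
    def proj(p):
        c=f["R"].T@(np.array(p)-f["p"]); q=K@(c*[1,-1,-1]); return q[:2]/q[2]
    t=s["eef_pos"]-[0,0,.011]; u=proj(t); x,y=int(u[0])-50,int(u[1])-60
    im=cv2.resize(f["img"][y:y+100,x:x+100,::-1].copy(),None,fx=4,fy=4,interpolation=cv2.INTER_CUBIC)
    for p in (t,t+[0,0,.02]):
        v=((proj(p)-[x,y]+.5)*4).astype(int); cv2.drawMarker(im,tuple(map(int,v)),(0,255,0),0,12,1)
    out.append(im)
cv2.imwrite("pics/tips.png",np.hstack(out))
E
```

```text
(no output)
```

View pics/tips.png

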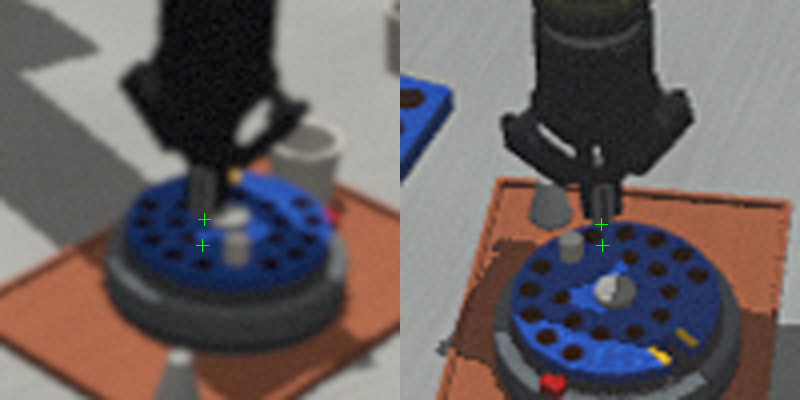

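The crops show the real fingertips about 27 mm above where the stated TCP puts them. The green markers are the predicted tip and a point 20 mm above it, and the steel ends just above the upper one in both views. The wrist view agrees: the tip edge is at row 288 where 261 was predicted. The fingers therefore passed over the stud, so I'll redo the sweep about 28 mm lower.

```bash
python3 - <<'E'
import h; from h import *
h.Z=.051
p,o=pose(14); r.servo_line([*pose(-60)[0][:2],.10]); r.move_ptp([*p[:2],.10],o); r.servo_line([*p[:2],.062],o)
f0=status.state()["ft_force"][2]
for z in (.058,.0545,.051):
    r.servo_line([*p[:2],z],speed=.04); print(z,status.state()["ft_force"])
sweep([8,2,-4,-10,-20,-30,-40,-50,-60],speed=.08)
shot("wrist","w3")
E
```

```text
0.058 [ 0.2110666  -0.42348298 -0.09144761]
0.0545 [ 0.00791157  0.48766024 -0.45444926]
0.051 [-0.32042726 -0.26883476 -0.88459047]
8.0 t=12.18 Ftan=0.02 Fz=-1.43
2.0 t=12.43 Ftan=0.98 Fz=0.07
-4.0 t=12.69 Ftan=-0.76 Fz=0.12
-10.0 t=12.95 Ftan=0.55 Fz=-0.80
-20.0 t=13.28 Ftan=-0.15 Fz=-0.73
-30.0 t=13.60 Ftan=0.49 Fz=-0.24
-40.0 t=13.93 Ftan=-0.21 Fz=0.39
-50.0 t=14.25 Ftan=0.41 Fz=-1.12
-60.0 t=14.57 Ftan=-0.54 Fz=-0.09
```

View pics/w3.png

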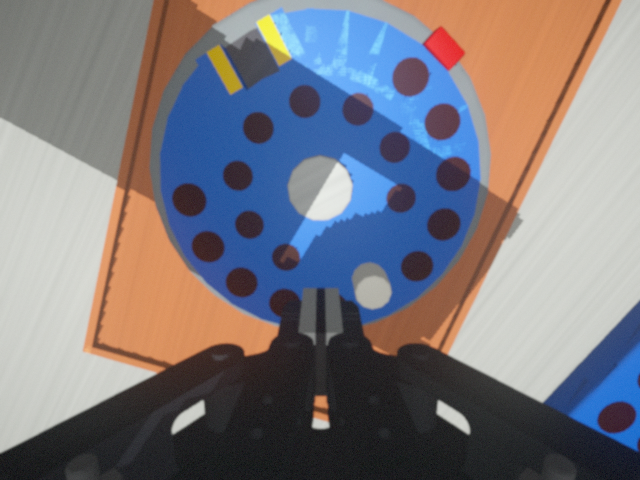

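This image is identical to the last one. My `pose()` had bound the old z as its default, so the sweep ran at the old height. I'll fix that and sweep again.

```bash
sed -i 's/^HUB=\(.*\); Z=.079/HUB=\1; Z=.051/' h.py; python3 - <<'E'
from h import *
p,o=pose(10); r.servo_line([*pose(-60)[0][:2],.10],speed=.2); r.move_ptp([*p[:2],.09],o); r.servo_line([*p[:2],.051],o,speed=.08)
print(status.state()["eef_pos"],status.state()["ft_force"])
sweep([2,-4,-10,-20,-30,-40,-50,-60],speed=.08)
print(status.state()["eef_pos"])
shot("wrist","w4")
E
```

```text
[0.6262818  0.0917525  0.05055384] [ 0.55874729 -0.28752422 -0.14339567]
2.0 t=16.88 Ftan=-0.07 Fz=0.00
-4.0 t=17.13 Ftan=-0.20 Fz=-0.48
-10.0 t=17.39 Ftan=1.51 Fz=0.18
-20.0 t=17.72 Ftan=-0.12 Fz=-0.03
-30.0 t=18.04 Ftan=0.99 Fz=-0.66
-40.0 t=18.37 Ftan=0.12 Fz=-0.30
-50.0 t=18.69 Ftan=-0.40 Fz=-0.22
-60.0 t=19.02 Ftan=-0.29 Fz=-0.13
[0.60567801 0.04717002 0.05105207]
```

View pics/w4.png

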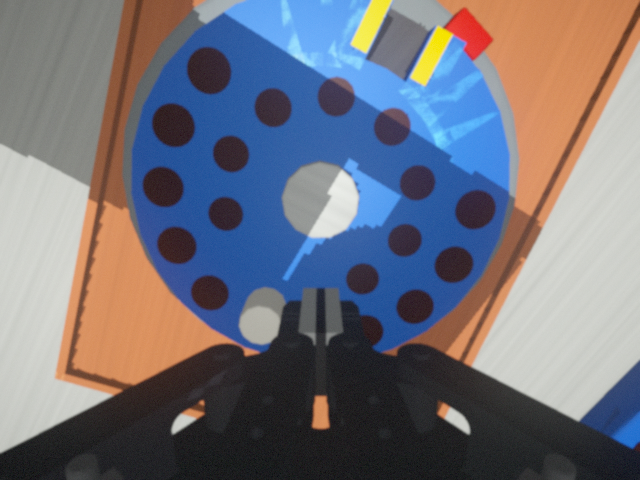

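The push works: the notch (about (401,42)) is now close to the red block (469,35), the hub is at (320,200) and the stud is against the finger at (262,315). I'll compute the remaining angle.

```bash
cat >>h.py <<'E'
def cen(m,x0,x1,y0,y1):
    y,x=np.nonzero(m[y0:y1,x0:x1]); return x.mean()+x0,y.mean()+y0,len(x)
def measure(f,x0=330,x1=520,y1=120,z0=.003,hz=(285,355,160,240)):
    im=f["img"].astype(int); R,G,B=im[...,0],im[...,1],im[...,2]
    y=(R>140)&(G>120)&(B<110)
    y[:,:x0]=y[:,x1:]=False; y[y1:]=False
    n,l,st,c=cv2.connectedComponentsWithStats(y.astype(np.uint8)); k=np.argsort(-st[1:,4])[:2]+1
    hub=[*HUB]; L=[ang(hub,on_plane(f,c[i],z0+.055)) for i in k]
    red=cen((R>150)&(G<70)&(B<70),x0,x1,0,y1); P=ang(hub,on_plane(f,red[:2],z0+.045))
    print("yellow",st[k].tolist(),c[k].round(1).tolist(),np.round(L,4).tolist(),"red",red,np.round(P,4))
    return f
E
python3 - <<'E'
from h import *
f=measure(shot("wrist"))
h=on_plane(f,(320,200),.064); print(h, ang(HUB,on_plane(f,(262,322),.076)))
# inner end corners of notch lines
for uv in ((359,48),(417,82)): print(ang(HUB,on_plane(f,uv,.058)))
E
```

```text
yellow [[438, 0, 82, 120, 3391], [412, 27, 41, 57, 892]] [[498.8, 38.2], [431.4, 54.3]] [[72.3881, 0.0822], [82.8787, 0.063]] red (np.float64(469.1960966542751), np.float64(31.823420074349443), 1076) [77.8365  0.0801]
[0.58376308 0.08421635 0.064     ] (np.float64(-86.44716330776369), np.float64(0.048229811663424334))
(np.float64(106.09994369062467), np.float64(0.05369980917236714))
(np.float64(80.76250651168338), np.float64(0.053259258010004966))
```

```bash
python3 - <<'E'
from h import *
sweep([-68,-75.5],speed=.06)
sweep([-69],speed=.06)
p,o=pose(-69); r.servo_line([*p[:2],.09],speed=.15); r.servo_line([*HUB,.13],[180,0,-12],speed=.15)
s=status.state(); print(s["clock"],s["eef_pos"])
f=shot("wrist","w5")
E
```

```text
-68.0 t=19.41 Ftan=-0.65 Fz=0.18
-75.5 t=19.69 Ftan=-0.28 Fz=-0.20
-69.0 t=19.96 Ftan=-0.07 Fz=0.34
21.0917 [0.58330615 0.08416999 0.12858188]
```

View pics/w5.png

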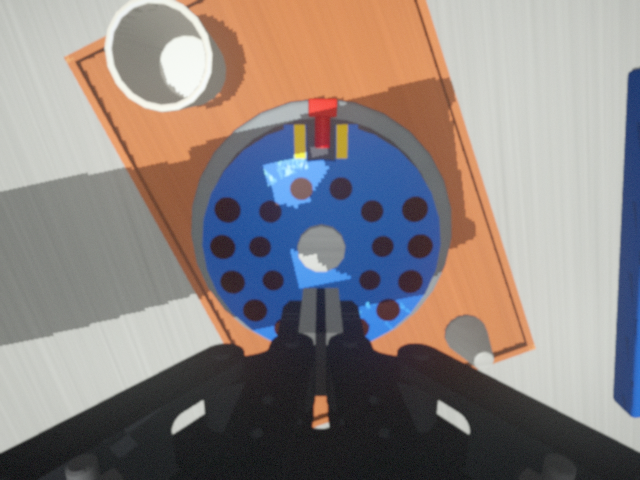

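The notch stands over the pin. The yellow lines are at columns 300 and 342 (midpoint 321), the pin is at 322 and the hub at 321, so the offset is under 1 mm. Now I'll press the hub, watching the force.

```bash
python3 - <<'E'
from h import *
r.servo_line([*HUB,.056],speed=.12); b=status.state()["ft_force"][2]
z=.056; hist=[]
while z>.030:
    z-=.001; r.servo_line([*HUB,z],speed=.012); s=status.state(); F=s["ft_force"][2]-b
    hist.append((round(z,3),round(s["eef_pos"][2],4),round(F,1)))
    if F>25: break
print(hist, s["clock"])
E
```

```text
[(0.055, np.float64(0.0558), np.float64(0.0)), (0.054, np.float64(0.0541), np.float64(0.7)), (0.053, np.float64(0.0529), np.float64(0.3)), (0.052, np.float64(0.0522), np.float64(1.2)), (0.051, np.float64(0.0514), np.float64(4.2)), (0.05, np.float64(0.0502), np.float64(3.6)), (0.049, np.float64(0.049), np.float64(3.6)), (0.048, np.float64(0.048), np.float64(2.8)), (0.047, np.float64(0.047), np.float64(2.7)), (0.046, np.float64(0.046), np.float64(3.6)), (0.045, np.float64(0.045), np.float64(3.6)), (0.044, np.float64(0.044), np.float64(3.5)), (0.043, np.float64(0.0438), np.float64(8.8)), (0.042, np.float64(0.0438), np.float64(12.5)), (0.041, np.float64(0.0437), np.float64(17.3)), (0.04, np.float64(0.0436), np.float64(21.3)), (0.039, np.float64(0.0435), np.float64(26.5))] 26.1583
```

Contact began near eef z 0.0525 and there was a firm stop at 0.0436, which suggests 8–9 mm of travel. I'll press a little harder (under 38 N), then retreat to the earlier viewpoint and measure the disc's height from the change in scale of its hole pattern.

```bash
python3 - <<'E'
from h import *
for z in (.038,.037):
    r.servo_line([*HUB,z],speed=.012); s=status.state(); print(s["eef_pos"],s["ft_force"][2])
    if s["ft_force"][2]>33: break
r.dwell(.5); s=status.state(); print(s["eef_pos"],s["ft_force"][2])
r.servo_line([*HUB,.13],[180,0,-12],speed=.1); r.dwell(.3)
f=shot("wrist","w6"); s=status.state(); print(s["clock"],s["eef_pos"],s["tool_rot"],s["ft_force"])
E
cat > cmp.py <<'E'
import cv2,numpy as np
def holes(fn):
    im=cv2.imread(fn).astype(int); B,G,R=im[...,0],im[...,1],im[...,2]
    m=((B<70)&(R<110)&(R>B)&(G<60)).astype(np.uint8); m[:170]=0;m[300:]=0;m[:,:205]=0;m[:,440:]=0
    n,l,s,c=cv2.connectedComponentsWithStats(m); return c[1:][(s[1:,4]>150)&(s[1:,4]<900)]
a,b=holes("pics/w5.png"),holes("pics/w6.png")
d=np.linalg.norm(a[:,None]-b[None],axis=2); j=d.argmin(1); ok=d.min(1)<15
M,_=cv2.estimateAffinePartial2D(a[ok],b[j[ok]]); print(ok.sum(),"scale",np.hypot(M[0,0],M[1,0]),"rot deg",np.degrees(np.arctan2(M[1,0],M[0,0])))
print(a[ok].round(1).tolist(),b[j[ok]].round(1).tolist())
E
python3 cmp.py
```

```text
[0.58469837 0.08431953 0.04345405] 31.389754472154728
[0.58477227 0.08433456 0.04338114] 35.500189201222426
[0.5847854  0.08431538 0.04337373] 35.96906235745619
28.5917 [0.58393278 0.08428777 0.12964976] [ 1.79990914e+02  3.31557663e-02 -1.19993832e+01] [-0.08854615 -0.37404558  0.4886219 ]
8 scale 0.9587281710650738 rot deg -0.11531712240326807
[[226.6, 209.4], [414.7, 208.8], [372.0, 210.8], [222.0, 246.7], [419.8, 246.0], [382.3, 246.1], [232.1, 281.7], [410.1, 281.2]] [[229.7, 206.3], [409.6, 205.4], [368.7, 207.2], [225.1, 242.1], [414.7, 241.1], [378.9, 241.3], [234.6, 275.9], [405.6, 275.0]]
```

View pics/w6.png

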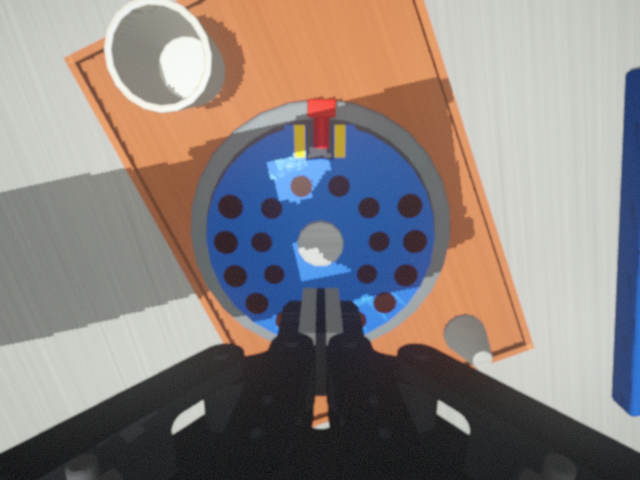

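The hole pattern shrank to 0.959 of its earlier size. That means the disc dropped about 9.5–10.5 mm, with 0.1° rotation. The pin (321) sits midway between the yellow lines (300 and 340). Cup_a and the nozzle are at the same pixels as before, and the gripper is clear, so I'm handing in.

```bash
python3 -c "
from h import *
sign_off(); print(status.state()['clock'])"
```

```text
the job is handed in; nothing more can be done
the job is handed in; nothing more can be done
```

The disc is seated over the pin and the job is handed in. Sign-off reports no verdict, so this rests on my own checks. The clock read 28.6 s just before sign-off, against the 51 s limit. With the fingers shut, I pushed the stud about 70° clockwise, checked the alignment, pressed the hub home and lifted clear.

**Last checks:**
- **Alignment:** the pin is within about 1 mm of the notch's centreline in the wrist image.
- **Depth:** the hole pattern's change in scale gives about 9.5–10.5 mm of travel. The press came to a firm stop at 36 N. The disc turned only about 0.1° during the press.
- **Bystanders:** cup_a and the nozzle have not moved in the wrist view. The other items were not looked at again, but the arm never went near them.
- **Robot:** the fingers are shut and clear of the disc by about 90 mm, with no outside force on the tool (under 1 N).

**What failed or disagreed:**
- **Fingertip position:** the shut fingertips are about 27 mm higher than the stated TCP implies. The first sweep therefore passed over the stud without touching it.
- **My error:** the second sweep did the same because a bug in my script kept the old height. The third sweep turned the disc.
- **Press force:** the force trace alone showed only about 8–9 mm of travel at about 4 N, less than the image gave and below the stated 5 N. I trusted the image and the firm stop.

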